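# Change the platen roller of the label printer

## Task

The platen roller of the open label printer is worn. Pull it up out of its two spring clips and lay it in the empty carton, then snap the new roller that lies on the desk down into the clips until both ends are fully home, with its gear on the side of the printer's drive gear, and close the printer's cover. Leave the other things on the desk standing where they are.

Things in the scene. Friction and masses are not known exactly. Their poses are not given: they have to be found in the camera images.
- printer: label printer, fixed, grey case 200 x 200 mm, cover open at the rear; origin at the centre of its underside, x to its rear, y to the left seen from its front. Walls 84 mm high. Its roller bay is open from x -0.092 to 0.011, y -0.092 to 0.092, floor 26 mm high; the label roll behind is 92 mm high. White drive gear at y +0.067; dark cheek at y -0.0735 with a 14 mm slot for the plain shaft end
- seat (a point): point in the printer at x -0.035, y 0, z 0.066 of its frame, axes as the printer's: where the middle of a roller lies when it is snapped home, its axis along y
- worn_roller: worn platen roller, snapped in the clips at the start. Black rubber 20 mm in diameter and 84 mm long; at each end a white bearing 15 mm in diameter, 18 mm long (the clips grasp these); then at one end a white gear 20 mm in diameter, at the other a 6 mm steel shaft end; 154 mm overall, about 60 g. Origin on the axis at mid rubber; y along the axis toward the gear (gear centre at y = 0.0665)
- new_roller: new platen roller, of the same shape, size and axes as the worn one; lies on the desk (axis 10 mm high), its gear pointing any way. An eraser and a battery lie on either side of it, no nearer than 36 mm to its axis
- new_roller_gear (a point): middle of the new roller's gear, on the axis, 66.5 mm from the roller's origin
- carton: empty open kraft cardboard carton, fixed, 102 x 192 mm outside, 30 mm high, walls 3 mm, floor 5 mm at most; a short flap folded outward at each end (to 40 mm high, 214 mm over both); origin at the centre of its underside, y along its length
- cover (a joint): angle of the printer's cover (rad): 0 closed, stands open leaning back at 1.7 to 1.85. The hinge has friction and a damper: near upright the cover stays where it is left; pushed below about 0.9 it sinks shut by its own weight within about two seconds
- cover_tab (a point): on the black finger tab at the middle of the cover's front edge, uppermost while the cover is open: 54 mm wide along the printer's y, 10 mm thick, projecting 25 mm from the edge; the point lies at mid thickness, 6 mm below the tab's tip. The cover itself is 12 mm thick; while it is open its outer face looks away from the bay, to the printer's +x
- cover_hinge (a point): on the cover's hinge line, which runs along the printer's y; the tab point swings about it at a radius of 0.213 m; the cover's outer face lies 13 mm outward of the plane through this line
- eraser: bystander: eraser 22 x 55 x 12 mm lying beside the new roller; origin at the centre of its underside, y along its length
- battery: bystander: battery 26 mm in diameter and 48 mm high, standing beside the new roller; origin at the centre of its underside
- stapler: bystander: stapler 38 x 165 x 50 mm; origin at the centre of its underside, y along its length
- sticky_pad: bystander: pad of notes 62 x 62 x 12 mm; origin at the centre of its underside
- clip_left (a point): bearing centre of the left white C-shaped spring clip (printer x -0.035, y +0.051, z 0.066), 8 mm wide along y. Two springy jaws open upward: flared mouth 25 mm wide at z 0.082, throat 11 mm at z 0.072; a bearing pressed straight down spreads them and snaps in. Both clips together take about 12 N to push a roller in and as much to pull it out
- clip_right (a point): the same for the right clip, at y -0.051
- lint_roller: bystander: lint roller standing on end on its white roll, black handle up, 48 mm in diameter and 216 mm high, 90 g, easily knocked over; origin at the centre of its underside, z up
- pen: bystander: pen 10 x 140 x 12 mm; origin at the centre of its underside, y along its length

How it is judged:
By the outcome, as a careful person would: the job done as asked, in the order asked, and still so for the second after the job is handed in, with the robot touching nothing.
It also fails if it takes over 70 s, if anything falls off the work surface, if the arm or the gripper's body presses on something with over 40 N, if the wrist force passes 120 N, or if a joint passes its speed limit or range.

## Robot

A 6-joint arm with a two-finger parallel gripper is mounted at the origin on a cart in front of the work surface, level with it; the furniture and walls round the work are solid. World frame = base frame: x ahead of the robot, y to its left, z up, the work surface at z = 0. Lengths are in m, angles in rad, forces in N, time in s.
With the tool pointing down it reaches from about 0.35 to 0.975 m from the base axis. Payload 4.9 kg.
Tool frame: the origin (TCP) lies at the very end of the fingers, on their centre line; the grasp point (between the pads) lies 19 mm behind it (ctrl.grasp_offset is the distance from the TCP to the grasp point, in m); z points along the fingers, y is the line along which they close (so a half turn about z gives the same grasp; the last joint's range is limited). The gripper opens to 85 mm and grips with 20 to 120 N. Pads are 22 mm wide; open, the fingers measure 114 mm over their backs; the gripper's body (76 mm by 85 mm) begins 54 mm behind the grasp point. The pads swing forward as they close: fully open they stand 13 mm farther back than shut.
Start: joints at [1.153, 0.053, 1.613, -0, 1.476, -0.119], TCP at [0.184, 0.597, 0.231] pointing down, gripper open.
Joint ranges: [-3.01, 3.01], [-1.01, 2.22], [0.06, 2.58], [-1.02, 4.17], [0.09, 2.62], [-3.14, 3.14]. Speed limits (rad/s): [2.57, 2.57, 3.14, 3.14, 3.14, 3.14].

## Interface

Orientations are given as a rotation vector (axis times angle).
In Python, from station import ctrl, optics gives the robot as it stands.
- The arm moves only by the shell command python3 -m handwheel 'ROWS' [OPENING] [FORCE]. ROWS is JSON, a list of rows, each an object of numbers: "tx", "ty", "tz": the shift along the tool's x, y, z in mm; "roll": the turn about the tool's z in rad. A call has 1 to 12 rows; each row shifts and turns the commanded pose from where the row before left it, along the tool's axes as they then stand; what a row does not reach is not made up. A row lasts 1/12 s, in which the tool goes at most 41.7 mm and 7.16 degrees, less where a joint would pass 70% of its speed; a pose out of reach is approached as far as the arm can. A call with a gripper value outside its range is refused whole. OPENING is the finger opening in mm, from 0 to 85.4, set as the call begins (- or left out, the last holds). The fingers move at their own pace and stop on an object; FORCE is the grip in N (left out, the last holds). Time passes only in rows, so rows that do not move let the fingers close. It gives the time, the measured TCP pose, the force, the opening and the grip force at its end, in the units of the state.
- ctrl.get_obs(): the state, without advancing time (a new reading comes with each control period).
- optics.get_image(name): name is "scene" or "top"; returns (picture, depth): 420x560x3 uint8, red, green, blue; 420x560 float32, m along the optical axis (not along the pixel's ray), 0 where there is no reading.
- optics.camera_params(name): a dict with "mtx" (3x3 intrinsics, pixels), "extrinsics" (4x4, takes a point from camera to world coordinates). Camera axes: x right, y down, z forward; pixel columns grow to the right and rows downward; lengths in m; the calibration is good to about 2 mm. A picture is of the moment at which its call begins. camera_params takes no time and is no camera call.
- ctrl.finish_job(): hands the job in; it is judged then, once.
The state is a dict: "t": time; "q": joint angles; "dq": joint speeds; "effort": joint torques, N m; "tool_pos": TCP position; "tool_rot": TCP orientation; "contact_force": force on the tool from outside, world axes, zero at the start; "wrist_torque": the same for the moment, N m; "opening": finger opening in m; "grip_force": force on a finger pad.
Only numpy, scipy, OpenCV 4.12 (cv2) and the standard library are available. Lean on these libraries where they do the work, as an engineer would, in place of code of your own. Each camera call takes 0.05 s, during which the arm holds its last target. There are 200 camera calls.

## Working session

There is one attempt and no reset: what is moved stays moved. The work goes in short steps, Python scripts to look and compute and a shell command to move; the robot and the scene stay as the last step left them, time stands still between calls to the robot, and variables do not carry over. Pictures are saved under pics/ and viewed, at most 10 in all, crops included, and the job is handed in when it is done.

```bash
ls; mkdir -p pics; python3 - <<'E'
from station import ctrl, optics
import cv2, numpy as np
for n in ["scene","top"]:
    p,d=optics.get_image(n); cv2.imwrite(f"pics/{n}0.png",p[:,:,::-1]); np.savez(f"{n}0.npz",p=p,d=d)
    c=optics.camera_params(n); print(n,np.round(c["mtx"],1).tolist(),np.round(c["extrinsics"],4).tolist())
o=ctrl.get_obs(); print(o["t"],o["tool_pos"],o["tool_rot"],o["opening"],ctrl.grasp_offset)
E
```

```text
pics
scene [[413.3, 0.0, 282.4], [0.0, 413.3, 201.2], [0.0, 0.0, 1.0]] [[0.7822, -0.4861, 0.3896, -0.0488], [-0.6229, -0.6185, 0.479, -0.5215], [0.0081, -0.6174, -0.7866, 1.1187], [0.0, 0.0, 0.0, 1.0]]
top [[419.3, 0.0, 276.8], [0.0, 419.3, 210.9], [0.0, 0.0, 1.0]] [[0.1161, -0.9667, 0.2279, 0.2295], [-0.9932, -0.1138, 0.023, 0.1087], [0.0037, -0.229, -0.9734, 1.1457], [0.0, 0.0, 0.0, 1.0]]
0.1 [0.18376308 0.59679205 0.23018754] [-4.67521981e-01 -3.10613335e+00  2.81369119e-03] 0.0854932097126299 0.0187
```

View pics/top0.png

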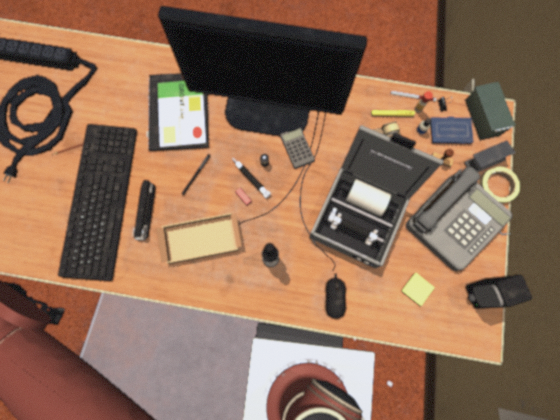

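View pics/scene0.png

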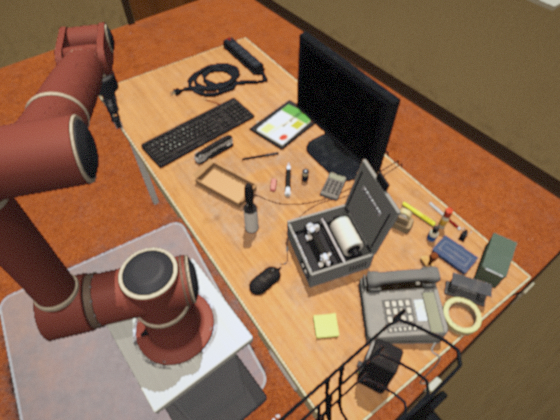

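The top view shows the printer at about (362,205), with its cover open toward the upper right. The new roller is at (251,178), between the eraser (243,197) and the battery (264,159). The carton is at (202,240), the lint roller stands at (270,255) and the stapler is at (145,210). Next I'll take enlarged crops.

```bash
cat > h.py <<'E'
import numpy as np, cv2
from station import ctrl, optics
C={n:optics.camera_params(n) for n in("scene","top")}
def onz(n,u,v,z):
    E=C[n]["extrinsics"]; r=E[:3,:3]@np.linalg.solve(C[n]["mtx"],[u,v,1.]); o=E[:3,3]
    return o+r*(z-o[2])/r[2]
def proj(n,P):
    E=C[n]["extrinsics"]; c=E[:3,:3].T@(np.asarray(P,float)-E[:3,3]); p=C[n]["mtx"]@c; return p[:2]/p[2]
def tri(a,b):  # a px in scene, b px in top
    A=[];y=[]
    for n,(u,v) in(("scene",a),("top",b)):
        E=C[n]["extrinsics"]; r=E[:3,:3]@np.linalg.solve(C[n]["mtx"],[u,v,1.]); r/=np.linalg.norm(r)
        M=np.eye(3)-np.outer(r,r); A.append(M); y.append(M@E[:3,3])
    return np.linalg.solve(sum(A),sum(y))
def cloud(n,d):
    v,u=np.mgrid[:420,:560]; E=C[n]["extrinsics"]
    c=np.stack([u,v,np.ones_like(u)],-1)@np.linalg.inv(C[n]["mtx"]).T*d[...,None]
    return c@E[:3,:3].T+E[:3,3]
E
python3 - <<'E'
from h import *
t=np.load("top0.npz")["p"]; s=np.load("scene0.npz")["p"]
def cr(im,x,y,w,h,k): return cv2.resize(im[y:y+h,x:x+w,::-1],None,fx=k,fy=k,interpolation=cv2.INTER_CUBIC)
a=cr(t,305,120,133,150,4)[:, :]; b=cr(t,220,145,66,75,4); c=cr(s,240,155,66,75,4)
cv2.imwrite("pics/c1.png",np.hstack([a,np.vstack([b,c])]))
P=cloud("top",np.load("top0.npz")["d"])
hsv=cv2.cvtColor(t,cv2.COLOR_RGB2HSV)
# new roller colours
m=((hsv[...,1]<60)&(hsv[...,2]>140)).astype(np.uint8)
n,l,st,ce=cv2.connectedComponentsWithStats(m)
for i in range(1,n):
    if st[i,4]>8 and 220<ce[i][0]<440 and 140<ce[i][1]<280: print("white",st[i],ce[i].round(1),np.median(P[l==i],0).round(3))
k=((hsv[...,2]<70)).astype(np.uint8); n,l,st,ce=cv2.connectedComponentsWithStats(k)
for i in range(1,n):
    if st[i,4]>25 and 130<ce[i][0]<440 and 140<ce[i][1]<280: print("dark",st[i],ce[i].round(1),np.median(P[l==i],0).round(3))
# carton
sub=P[200:280,150:255].reshape(-1,3); q=sub[(sub[:,2]>.022)&(sub[:,2]<.05)]; print("carton",cv2.minAreaRect(q[:,:2].astype(np.float32)),len(q))
sub=P[120:275,300:440].reshape(-1,3); q=sub[(sub[:,2]>.075)&(sub[:,2]<.088)]; print("printer rim",cv2.minAreaRect(q[:,:2].astype(np.float32)),len(q))
q=sub[sub[:,2]>.11]; print("cover top",q[np.argsort(-q[:,2])[:5]].round(3).tolist())
E
```

```text
white [415 149  28  14  91] [428.3 155.9] [ 0.596 -0.188  0.275]
white [233 158  10  11  50] [237.5 163.4] [0.618 0.262 0.015]
white [311 169  98  96 505] [358.3 228.6] [ 0.441 -0.073  0.082]
white [348 179  43  36 887] [368.9 196.6] [ 0.543 -0.102  0.088]
white [259 186  12  12  75] [264.5 191.8] [0.544 0.176 0.016]
white [332 198  60  28 155] [361.3 211.8] [ 0.507 -0.089  0.061]
white [328 208  13  21 157] [334.3 217.9] [ 0.48  -0.019  0.07 ]
white [366 230  17  15 116] [373.  237.1] [ 0.441 -0.122  0.069]
dark [ 332  132  102   91 2456] [380.2 174.3] [ 0.59  -0.112  0.143]
dark [391 134  24  16 206] [402.3 141.6] [ 0.617 -0.125  0.29 ]
dark [241 167  20  21 112] [250.  177.2] [0.581 0.222 0.019]
dark [423 176  32  36 134] [439.6 194.6] [ 0.577 -0.295  0.058]
dark [135 181  20  56 592] [144.5 208.2] [0.456 0.494 0.041]
dark [ 316  201   75   58 1807] [353.2 230. ] [ 0.459 -0.076  0.027]
dark [413 217  18  15  48] [420.9 224.3] [ 0.492 -0.248  0.052]
dark [407 225  50  45 156] [430.8 247.8] [ 0.442 -0.291  0.019]
dark [414 224   9   9  28] [418.  228.4] [ 0.482 -0.245  0.049]
dark [311 235  46  23 115] [333.2 246.5] [ 0.41  -0.024  0.04 ]
dark [263 244  15  18 197] [269.7 253.1] [0.355 0.136 0.182]
carton ((0.39504775404930115, 0.33513861894607544), (0.10396216064691544, 0.2154405117034912), 17.742652893066406) 658
printer rim ((0.5333106517791748, -0.13023722171783447), (0.27790215611457825, 0.37821638584136963), 48.75030517578125) 1641
cover top [[0.229, 0.109, 1.146], [0.229, 0.109, 1.146], [0.229, 0.109, 1.146], [0.229, 0.109, 1.146], [0.229, 0.109, 1.146]]
```

View pics/c1.png

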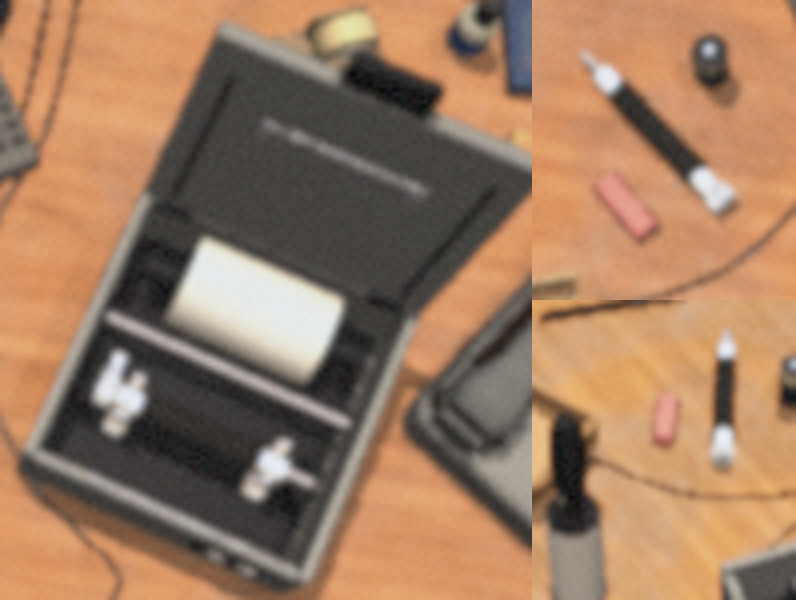

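The crops show the printer's front facing the robot. The worn roller's gear is at the left clip, about (334,218), and its shaft is at the right clip, about (373,237). The new roller runs from the shaft tip (233,159) to the gear end (267,196). The cover tab is at about (402,141). Now I'll compute poses.

```bash
python3 - <<'E'
from h import *
# printer from top corners at rim z .084
c=np.array([onz("top",u,v,.084) for u,v in((310.5,235),(381.3,265.8),(408.8,199.5),(342.5,169))])
fl,fr,rr,rl=c; cen=c.mean(0); ey=(fl-fr)+(rl-rr); yaw=np.arctan2(-ey[0],ey[1]); ex=(rl-fl)+(rr-fr)
print("printer",cen.round(4),np.degrees(yaw).round(2),np.degrees(np.arctan2(ex[1],ex[0])).round(2),[np.linalg.norm(v).round(4) for v in(fl-fr,rl-rr,rl-fl,rr-fr)])
R=lambda a:np.array([[np.cos(a),-np.sin(a)],[np.sin(a),np.cos(a)]])
print("seat",cen[:2]+R(yaw)@[-.035,0])
for n in("top","scene"):
    im=np.load(n+"0.npz")["p"]; d=np.load(n+"0.npz")["d"]; P=cloud(n,d); hsv=cv2.cvtColor(im,cv2.COLOR_RGB2HSV)
    # predicted clip bearings
    x0,y0,x1,y1=(230,155,272,200) if n=="top" else (280,160,296,200)
    W=np.zeros((420,560),bool); W[y0:y1,x0:x1]=1
    dk=W&(hsv[...,2]<90); wh=W&(hsv[...,1]<70)&(hsv[...,2]>120)
    k,l,s,ce=cv2.connectedComponentsWithStats(dk.astype(np.uint8)); i=1+s[1:,4].argmax(); (u,v)=ce[i]
    print(n,"rubber",ce[i],s[i,4],onz(n,u,v,.013).round(4))
    al=(l==i)|wh; pts=np.argwhere(al)[:,::-1].astype(float)
    w=np.array([onz(n,a,b,.012)[:2] for a,b in pts]); m=w.mean(0); e=np.linalg.svd(w-m)[2][0]; e=e if e[0]<0 else -e
    t=(w-m)@e; print("  axis",e.round(3),"yaw",np.degrees(np.arctan2(-e[0],e[1])).round(1),"span",np.round([t.min(),t.max()],4),(m+e*t.min()).round(4),(m+e*t.max()).round(4))
    # whites around clips
    for yy in(.058,-.058):
        p=proj(n,[*(cen[:2]+R(yaw)@[-.035,yy]),.072]); print("  pred clip px",p.round(1))
    # tall stuff heights
Pt=cloud("top",np.load("top0.npz")["d"]); hsv=cv2.cvtColor(np.load("top0.npz")["p"],cv2.COLOR_RGB2HSV)
tab=Pt[136:150,393:413][hsv[136:150,393:413,2]<60]; print("tab",np.median(tab,0),tab.max(0),tab.min(0))
mon=Pt[15:112,165:365].reshape(-1,3); mon=mon[(mon[:,2]>.1)&(mon[:,2]<.7)]; r=cv2.minAreaRect(mon[:,:2].astype(np.float32)); print("mon",cv2.boxPoints(r).round(3).tolist(),mon[:,2].max())
pd=Pt[185:275,300:400].reshape(-1,3)
print("lint",np.median(Pt[246:258,264:276].reshape(-1,3),0), "phone",Pt[165:240,410:510].reshape(-1,3)[:,2].max())
im=cv2.resize(np.load("scene0.npz")["p"][155:295,240:410,::-1],None,fx=4,fy=4,interpolation=cv2.INTER_CUBIC); cv2.imwrite("pics/s1.png",im)
E
```

```text
printer [ 0.4884 -0.0845  0.084 ] -18.36 -19.22 [np.float64(0.1941), np.float64(0.1903), np.float64(0.1992), np.float64(0.1917)]
seat [ 0.4551903  -0.07345079]
top rubber [250.41428571 177.45      ] 140 [0.5824 0.2207 0.013 ]
  axis [-0.68  -0.733] yaw 137.1 span [-0.0831  0.0697] [0.6377 0.2751] [0.5337 0.1631]
  pred clip px [334.3 220.2]
  pred clip px [375.4 238.8]
scene rubber [287.64285714 178.30357143] 56 [0.578  0.2212 0.013 ]
  axis [-0.649 -0.76 ] yaw 139.5 span [-0.0874  0.0684] [0.6274 0.2787] [0.5262 0.1602]
  pred clip px [310.6 227.7]
  pred clip px [326.  258.7]
tab [ 0.61682361 -0.12659292  0.28955673] [0.62509539 0.10868339 1.14573399] [ 0.22948272 -0.14841597  0.27228127]
mon [[0.7480000257492065, -0.012000000104308128], [0.7850000262260437, -0.013000000268220901], [0.8069999814033508, 0.41600000858306885], [0.7699999809265137, 0.4180000126361847]] 0.41458971721171
lint [0.35685045 0.13672034 0.19819   ] phone 1.1457339867959102
```

View pics/s1.png

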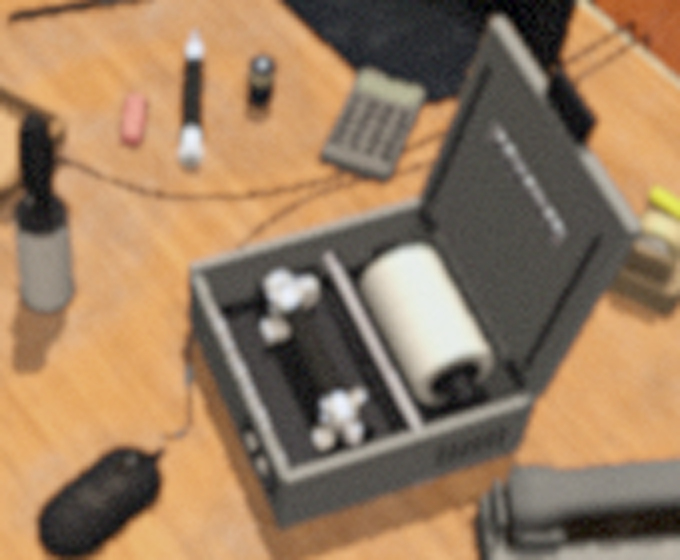

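The scene view agrees: clips at about (312,228) and (326,257), cover tab at (383,182), and a clear space around the printer. First move: swing forward on a line that passes clear of the lint roller, then roll.

```bash
cat > d.py <<'E'
# usage: d.py x y z toolYangle_deg -> mm shifts in the CURRENT and in the FINAL tool frame, roll needed
import sys, numpy as np
from station import ctrl
from scipy.spatial.transform import Rotation as Ro
o=ctrl.get_obs(); R=Ro.from_rotvec(o["tool_rot"]).as_matrix(); a=np.degrees(np.arctan2(R[1,1],R[0,1]))
print("t%.2f pos"%o["t"],o["tool_pos"].round(4),"ang%.1f"%a,"F",np.round(o["contact_force"],1),"open%.1f grip%.0f"%(o["opening"]*1e3,o["grip_force"]),"q",np.round(o["q"],2))
if len(sys.argv)>4:
    x,y,z,b=map(float,sys.argv[1:5]); D=np.array([x,y,z])-o["tool_pos"]
    roll=(a-b+180)%360-180
    print("now",(R.T@D*1e3).round(1),"after-roll",((R@Ro.from_euler("z",roll,degrees=True).as_matrix()).T@D*1e3).round(1),"roll %.3f"%np.radians(roll))
E
r='{"tx":-30.2,"ty":-21.9}'
python3 -m handwheel '[{"tx":-30.2,"ty":-21.9},{"tx":-30.2,"ty":-21.9},{"tx":-30.2,"ty":-21.9},{"tx":-30.2,"ty":-21.9},{"tx":-30.2,"ty":-21.9},{"tx":-30.2,"ty":-21.9},{"tx":-30.2,"ty":-21.9},{"tx":-30.2,"ty":-21.9},{"tx":-30.2,"ty":-21.9},{"tx":-30.2,"ty":-21.9},{"tx":-30.2,"ty":-21.9},{"tx":-30.2,"ty":-21.9}]' 45 60
python3 d.py 0.455 -0.073 0.15 -19
```

```text
t0.10 pos [0.1838 0.5968 0.2302] ang72.9 F [-0.1  0.7  0.3] open85.5 grip0 q [ 1.15  0.05  1.61 -0.    1.48 -0.12]
now [-456.4 -560.1   81.1] after-roll [-544.8  474.5   81.1] roll 1.604$[0]: bad value
```

```bash
python3 -m handwheel '[{"tx":-30,"ty":-22,"tz":0,"roll":0}]' 45 60; python3 -m handwheel '[{"tx":-30,"ty":-22}]' ; python3 -m handwheel --help | head -30; python3 d.py
```

```text
t: 0.18
tool_pos: [0.2037, 0.5695, 0.2303]
tool_rot: [-0.46, -3.105, -0.0]
contact_force: [1.7, -1.2, 0.3]
opening: 0.0752
grip_force: 0.0
t0.18 pos [0.2037 0.5695 0.2303] ang73.2 F [ 1.7 -1.2  0.3] open75.2 grip0 q [ 1.1   0.01  1.66  0.    1.47 -0.17]$[0]: bad value
invalid input: not JSON, or not a number
```

All four keys are required.

```bash

python3 -m handwheel '[{"tx":-30,"ty":-22,"tz":0,"roll":0},{"tx":-30,"ty":-22,"tz":0,"roll":0},{"tx":-30,"ty":-22,"tz":0,"roll":0},{"tx":-30,"ty":-22,"tz":0,"roll":0},{"tx":-30,"ty":-22,"tz":0,"roll":0},{"tx":-30,"ty":-22,"tz":0,"roll":0},{"tx":-30,"ty":-22,"tz":0,"roll":0},{"tx":-30,"ty":-22,"tz":0,"roll":0},{"tx":-30,"ty":-22,"tz":0,"roll":0},{"tx":-30,"ty":-22,"tz":0,"roll":0},{"tx":-30,"ty":-22,"tz":0,"roll":0},{"tx":-30,"ty":-22,"tz":0,"roll":0}]' 45 60 >/dev/null
python3 -m handwheel '[{"tx":0,"ty":0,"tz":0,"roll":0.125},{"tx":0,"ty":0,"tz":0,"roll":0.125},{"tx":0,"ty":0,"tz":0,"roll":0.125},{"tx":0,"ty":0,"tz":0,"roll":0.125},{"tx":0,"ty":0,"tz":0,"roll":0.125},{"tx":0,"ty":0,"tz":0,"roll":0.125},{"tx":0,"ty":0,"tz":0,"roll":0.125},{"tx":0,"ty":0,"tz":0,"roll":0.125},{"tx":0,"ty":0,"tz":0,"roll":0.125},{"tx":0,"ty":0,"tz":0,"roll":0.125},{"tx":0,"ty":0,"tz":0,"roll":0.12},{"tx":0,"ty":0,"tz":0,"roll":0.12}]' >/dev/null
python3 d.py 0.455 -0.073 0.15 -19
```

```text
t2.18 pos [0.4721 0.209  0.2307] ang-12.8 F [ 0.2  0.3 -0.2] open45.1 grip0 q [ 0.27 -0.21  1.86 -0.    1.49  0.5 ]
now [-278.8   46.    80.8] after-roll [-272.2   75.7   80.8] roll 0.108
```

```bash

python3 -m handwheel '[{"tx":0,"ty":0,"tz":0,"roll":0.108},{"tx":-34,"ty":9.5,"tz":0,"roll":0},{"tx":-34,"ty":9.5,"tz":0,"roll":0},{"tx":-34,"ty":9.5,"tz":0,"roll":0},{"tx":-34,"ty":9.5,"tz":0,"roll":0},{"tx":-34,"ty":9.5,"tz":20,"roll":0},{"tx":-34,"ty":9.5,"tz":20,"roll":0},{"tx":-34,"ty":9.5,"tz":20,"roll":0},{"tx":-34,"ty":9.5,"tz":20,"roll":0},{"tx":0,"ty":0,"tz":0,"roll":0},{"tx":0,"ty":0,"tz":0,"roll":0}]' >/dev/null
python3 d.py 0.455 -0.073 0.054 -19; python3 - <<'E'
from h import *
ims=[]
for n,(x,y,w,h) in(("top",(295,150,130,130)),("scene",(260,170,130,130))):
    p,d=optics.get_image(n); ims.append(cv2.resize(p[y:y+h,x:x+w,::-1],None,fx=3,fy=3,interpolation=cv2.INTER_CUBIC))
cv2.imwrite("pics/a1.png",np.hstack(ims))
E
```

```text
t3.10 pos [ 0.4559 -0.0739  0.1493] ang-18.9 F [0.2 0.4 1. ] open45.1 grip0 q [-0.32 -0.29  2.06  0.    1.37  0.01]
now [ 0.5 -0.8 95.3] after-roll [ 0.5 -0.8 95.3] roll 0.002
```

View pics/a1.png

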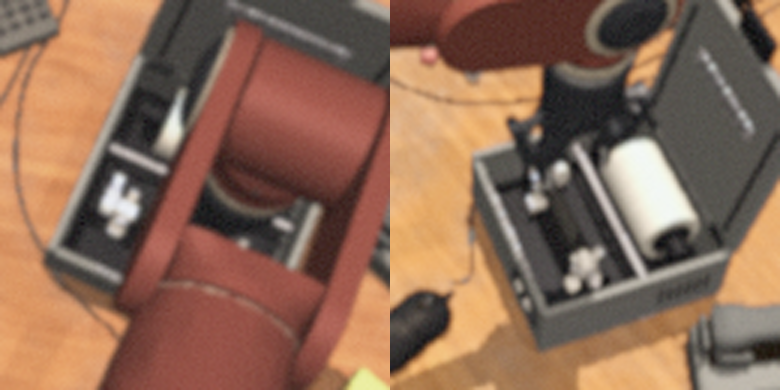

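The fingers straddle the roller axis, about over its middle. I'll descend and grip.

```bash

python3 -m handwheel '[{"tx":0,"ty":-1,"tz":25,"roll":0},{"tx":0,"ty":0,"tz":25,"roll":0},{"tx":0,"ty":0,"tz":25,"roll":0},{"tx":0,"ty":0,"tz":20,"roll":0},{"tx":0,"ty":0,"tz":0,"roll":0}]' >/dev/null; python3 d.py
python3 -m handwheel '[{"tx":0,"ty":0,"tz":0,"roll":0},{"tx":0,"ty":0,"tz":0,"roll":0},{"tx":0,"ty":0,"tz":0,"roll":0},{"tx":0,"ty":0,"tz":0,"roll":0},{"tx":0,"ty":0,"tz":0,"roll":0}]' 5 40 >/dev/null; python3 d.py
```

```text
t3.62 pos [ 0.454  -0.0702  0.0529] ang-18.5 F [-0.9  0.2 -0.8] open45.2 grip0 q [-0.32 -0.16  2.13  0.    1.18  0.01]
t4.03 pos [ 0.4586 -0.0727  0.0586] ang-18.7 F [3.2 2.6 3.1] open18.5 grip40 q [-0.32 -0.17  2.13  0.    1.18  0.01]
```

```bash

python3 -m handwheel '[{"tx":0,"ty":0,"tz":0,"roll":0},{"tx":0,"ty":0,"tz":0,"roll":0},{"tx":0,"ty":0,"tz":0,"roll":0}]' 5 90 >/dev/null; python3 d.py 0.4586 -0.0727 0.13 -19
```

```text
t4.28 pos [ 0.4587 -0.073   0.0588] ang-18.7 F [3.3 0.6 6.2] open16.6 grip88 q [-0.32 -0.17  2.13  0.    1.18  0.01]
now [  0.3   0.2 -71.2] after-roll [  0.3   0.2 -71.2] roll 0.005
```

```bash

python3 -m handwheel '[{"tx":0,"ty":0,"tz":-6,"roll":0},{"tx":0,"ty":0,"tz":-6,"roll":0},{"tx":0,"ty":0,"tz":-6,"roll":0},{"tx":0,"ty":0,"tz":-10,"roll":0}]' >/dev/null; python3 d.py;
python3 -m handwheel '[{"tx":0,"ty":0,"tz":-20,"roll":0},{"tx":0,"ty":0,"tz":-30,"roll":0},{"tx":0,"ty":0,"tz":-30,"roll":0},{"tx":0,"ty":0,"tz":-30,"roll":0},{"tx":0,"ty":0,"tz":0,"roll":0},{"tx":0,"ty":0,"tz":0,"roll":0}]' >/dev/null; python3 d.py 0.55 0.15 0.20 17.7
python3 - <<'E'
from h import *
ims=[]
for n,(x,y,w,h) in(("top",(295,150,130,130)),("scene",(260,170,130,130))):
    p,d=optics.get_image(n); ims.append(cv2.resize(p[y:y+h,x:x+w,::-1],None,fx=3,fy=3,interpolation=cv2.INTER_CUBIC))
cv2.imwrite("pics/a2.png",np.hstack(ims))
E
```

```text
t4.62 pos [ 0.4551 -0.0724  0.0839] ang-18.7 F [-0.1  0.3 -0.6] open16.8 grip92 q [-0.32 -0.21  2.12 -0.    1.24  0.01]
t5.12 pos [ 0.457  -0.0728  0.1967] ang-18.7 F [-0.8 -0.  -0.6] open16.5 grip92 q [-0.32 -0.33  2.02 -0.    1.45  0.01]
now [240.9  16.7  -3.3] after-roll [184.  156.4  -3.3] roll -0.635
```

View pics/a2.png

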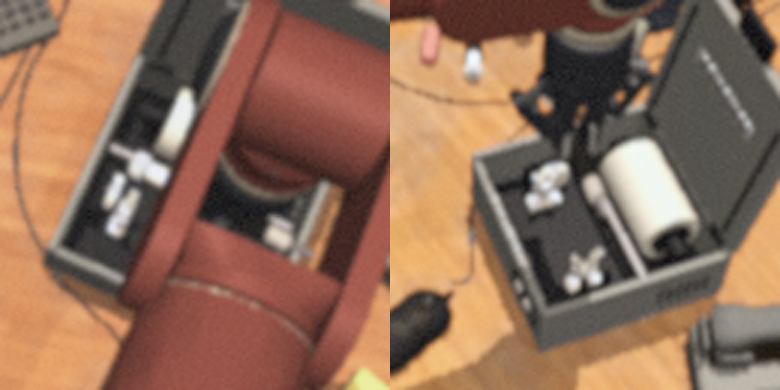

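The worn roller is out of both clips, which stand empty at about (338,218) and (388,232) in the top view, and it hangs in the gripper. Carrying it to the carton.

```bash

python3 -m handwheel '[{"tx":35,"ty":2,"tz":0,"roll":0},{"tx":35,"ty":2,"tz":0,"roll":0},{"tx":35,"ty":2,"tz":0,"roll":0},{"tx":34,"ty":2,"tz":0,"roll":0},{"tx":34,"ty":3,"tz":0,"roll":0},{"tx":34,"ty":3,"tz":0,"roll":0},{"tx":34,"ty":3,"tz":0,"roll":0},{"tx":0,"ty":0,"tz":0,"roll":-0.12},{"tx":0,"ty":0,"tz":0,"roll":-0.12},{"tx":0,"ty":0,"tz":0,"roll":-0.12},{"tx":0,"ty":0,"tz":0,"roll":-0.12},{"tx":0,"ty":0,"tz":0,"roll":-0.12}]' >/dev/null;
python3 -m handwheel '[{"tx":0,"ty":0,"tz":0,"roll":-0.035}]' >/dev/null;
 python3 d.py 0.395 0.335 0.1 17.7
```

```text
t6.30 pos [0.548  0.1501 0.1914] ang18.0 F [ 0.5 -0.5  0. ] open16.7 grip92 q [ 0.14 -0.05  1.78 -0.    1.41 -0.18]
now [223. -88.  92.] after-roll [222.6 -89.1  92. ] roll 0.005
```

```bash

python3 -m handwheel '[{"tx":32,"ty":-12.6,"tz":0,"roll":0},{"tx":32,"ty":-12.6,"tz":0,"roll":0},{"tx":32,"ty":-12.6,"tz":0,"roll":0},{"tx":32,"ty":-12.6,"tz":0,"roll":0},{"tx":32,"ty":-12.6,"tz":20,"roll":0},{"tx":32,"ty":-12.6,"tz":25,"roll":0},{"tx":31,"ty":-12.4,"tz":25,"roll":0},{"tx":0,"ty":0,"tz":30,"roll":0},{"tx":0,"ty":0,"tz":30,"roll":0},{"tx":0,"ty":0,"tz":0,"roll":0}]' >/dev/null;
 python3 d.py 0.395 0.335 0.011 17.7
```

```text
t7.13 pos [0.3918 0.332  0.056 ] ang17.8 F [-1.5 -0.5 -2.4] open16.7 grip92 q [ 0.56 -0.02  2.   -0.    1.18  0.25]
now [ 2.1  4.7 44.9] after-roll [ 2.1  4.7 44.9] roll 0.002
```

```bash

python3 -m handwheel '[{"tx":2,"ty":3,"tz":15,"roll":0},{"tx":0,"ty":0,"tz":15,"roll":0},{"tx":0,"ty":0,"tz":10,"roll":0},{"tx":0,"ty":0,"tz":0,"roll":0}]' >/dev/null; python3 d.py
python3 -m handwheel '[{"tx":0,"ty":0,"tz":3,"roll":0},{"tx":0,"ty":0,"tz":0,"roll":0}]' >/dev/null; python3 d.py
python3 -m handwheel '[{"tx":0,"ty":0,"tz":0,"roll":0},{"tx":0,"ty":0,"tz":0,"roll":0},{"tx":0,"ty":0,"tz":0,"roll":0},{"tx":0,"ty":0,"tz":0,"roll":0}]' 40 > /dev/null;  python3 d.py 0.582 0.221 0.13 138
```

```text
t7.47 pos [0.399  0.3367 0.0225] ang17.7 F [-0.2 -0.6 -0.9] open16.5 grip92 q [ 0.56  0.04  2.   -0.    1.11  0.25]
t7.63 pos [0.4011 0.3382 0.0222] ang17.7 F [-0.6  1.  -0.3] open16.7 grip92 q [ 0.56  0.05  2.   -0.    1.1   0.25]
t7.97 pos [0.4012 0.3385 0.0225] ang17.7 F [-0.4  0.8  1. ] open39.8 grip0 q [ 0.56  0.05  2.   -0.    1.1   0.25]
now [-166.9  136.6 -107.4] after-roll [ -33.8 -213.  -107.4] roll -2.100
```

```bash

python3 -m handwheel '[{"tx":0,"ty":0,"tz":-25,"roll":0},{"tx":0,"ty":0,"tz":-30,"roll":0},{"tx":0,"ty":0,"tz":-30,"roll":0},{"tx":0,"ty":0,"tz":-30,"roll":-0.12},{"tx":0,"ty":0,"tz":-30,"roll":-0.12},{"tx":0,"ty":0,"tz":0,"roll":-0.12},{"tx":0,"ty":0,"tz":0,"roll":-0.12},{"tx":0,"ty":0,"tz":0,"roll":-0.12},{"tx":0,"ty":0,"tz":0,"roll":-0.12},{"tx":0,"ty":0,"tz":0,"roll":-0.12},{"tx":0,"ty":0,"tz":0,"roll":-0.12},{"tx":0,"ty":0,"tz":0,"roll":-0.12}]' 32 >/dev/null;
python3 -m handwheel '[{"tx":0,"ty":0,"tz":0,"roll":-0.12},{"tx":0,"ty":0,"tz":0,"roll":-0.12},{"tx":0,"ty":0,"tz":0,"roll":-0.12},{"tx":0,"ty":0,"tz":0,"roll":-0.12},{"tx":0,"ty":0,"tz":0,"roll":-0.12},{"tx":0,"ty":0,"tz":0,"roll":-0.12},{"tx":0,"ty":0,"tz":0,"roll":-0.12},{"tx":0,"ty":0,"tz":0,"roll":-0.12},{"tx":0,"ty":0,"tz":0,"roll":-0.06}]' 32 >/dev/null;
python3 d.py 0.582 0.221 0.13 138
python3 - <<'E'
from h import *
T=[];S=[]
for n in("top","scene"):
    p,d=optics.get_image(n); np.savez(n+"1.npz",p=p,d=d); T.append(p)
ims=[cv2.resize(T[0][120:280,150:410,::-1],None,fx=3,fy=3,interpolation=cv2.INTER_CUBIC)]
cv2.imwrite("pics/b1.png",ims[0])
cv2.imwrite("pics/b2.png",cv2.resize(T[1][145:290,200:370,::-1],None,fx=4,fy=4,interpolation=cv2.INTER_CUBIC))
E
```

```text
t9.72 pos [0.4008 0.3383 0.1671] ang138.3 F [0.6 0.7 0.3] open31.7 grip0 q [ 0.56 -0.14  1.91 -0.    1.37 -1.85]
now [ -32.9 -213.3   37.1] after-roll [ -34.1 -213.1   37.1] roll 0.005
```

View pics/b1.png

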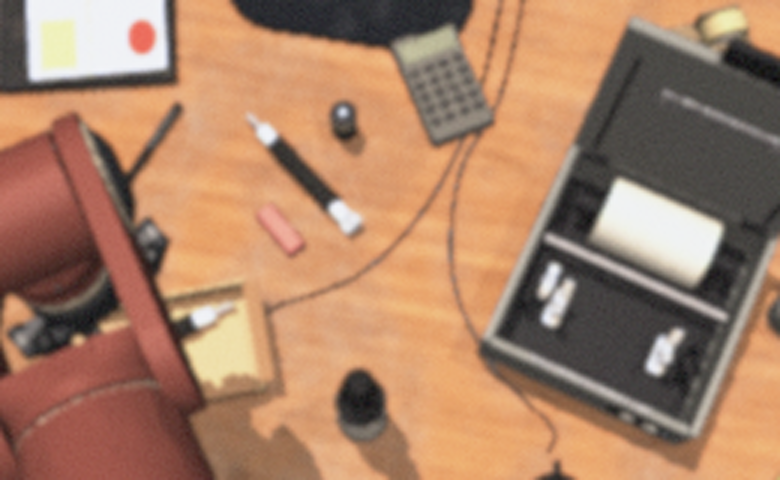

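View pics/b2.png

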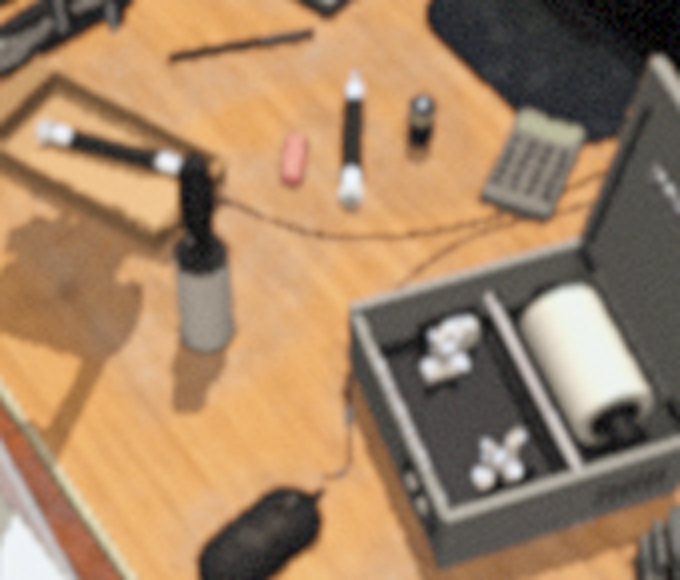

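Crop b1: the worn roller lies in the carton, its white end at (220,226) in full-image pixels. The empty clips are at about (336,221) and (371,237), and the new roller runs from (233,159) to (269,196). Crop b2 (scene) confirms the roller is inside the carton and that nothing else has been disturbed.

```bash
python3 - <<'E'
from h import *
print("roller tri ends", tri((288.2,163.2),(232.7,159)).round(4), tri((287.2,196.2),(268.7,196)).round(4))
print("rubber tri", tri((287.6,178.3),(250.4,177.45)).round(4), tri((287.7,180.2),(251.6,178.5)).round(4))
for n,win in(("top",[(328,205,345,232),(364,226,380,248)]),("scene",[(303,222,320,242),(316,250,334,268)])):
    p=np.load(n+"1.npz")["p"]; P=cloud(n,np.load(n+"1.npz")["d"]); hsv=cv2.cvtColor(p,cv2.COLOR_RGB2HSV)
    for x0,y0,x1,y1 in win:
        W=np.zeros((420,560),bool); W[y0:y1,x0:x1]=1
        m=(W&(hsv[...,1]<60)&(hsv[...,2]>150)); k,l,s,ce=cv2.connectedComponentsWithStats(m.astype(np.uint8))
        for i in range(1,k):
            if s[i,4]>8: print(n,ce[i].round(1),s[i].tolist(),"z.074:",onz(n,*ce[i],.074).round(4),"depth",np.median(P[l==i],0).round(3))
    # rubber by dark vs axis line
    x0,y0,x1,y1=(228,152,274,202) if n=="top" else (278,156,298,202)
    W=np.zeros((420,560),bool); W[y0:y1,x0:x1]=1
    wood=(hsv[...,1]>90)&(hsv[...,2]>90)
    m=W&~wood; k,l,s,ce=cv2.connectedComponentsWithStats(m.astype(np.uint8)); i=1+s[1:,4].argmax()
    q=np.argwhere(l==i)[:,::-1]; w=np.array([onz(n,a,b,.010)[:2] for a,b in q]); r=cv2.minAreaRect(w.astype(np.float32)); print(n,"roller rect",np.round(r[0],4),np.round(r[1],4),r[2])
E
```

```text
roller tri ends [0.6304 0.2795 0.0092] [0.5344 0.1646 0.002 ]
rubber tri [0.5807 0.2217 0.0118] [0.5796 0.2187 0.0053]
top [334.5 218.1] [330, 208, 11, 21, 135] z.074: [ 0.4788 -0.0182  0.074 ] depth [ 0.486 -0.02   0.054]
top [370.6 236.9] [365, 230, 13, 15, 100] z.074: [ 0.4399 -0.1154  0.074 ] depth [ 0.444 -0.12   0.04 ]
top roller rect [0.5851 0.223 ] [0.1575 0.0242] 50.7110710144043
scene [311.9 231.5] [305, 224, 14, 16, 140] z.074: [ 0.4662 -0.0324  0.074 ] depth [ 0.479 -0.023  0.049]
scene [324.4 259.6] [318, 252, 13, 15, 105] z.074: [ 0.4304 -0.1286  0.074 ] depth [ 0.443 -0.12   0.039]
scene roller rect [0.5791 0.223 ] [0.1611 0.0245] 50.73146057128906
```

```bash
python3 - <<'E'
from h import *
print("rclip",tri((324.4,259.6),(370.6,236.9)).round(4))
E
python3 -m handwheel '[{"tx":0,"ty":0,"tz":0,"roll":-0.035},{"tx":-4,"ty":-35,"tz":0,"roll":0},{"tx":-4,"ty":-35,"tz":0,"roll":0},{"tx":-4,"ty":-35,"tz":0,"roll":0},{"tx":-4,"ty":-35,"tz":10,"roll":0},{"tx":-4,"ty":-35,"tz":20,"roll":0},{"tx":-4,"ty":-35,"tz":30,"roll":0},{"tx":0,"ty":0,"tz":0,"roll":0},{"tx":0,"ty":0,"tz":0,"roll":0},{"tx":0,"ty":0,"tz":0,"roll":0}]' 32 >/dev/null
python3 d.py 0.580 0.220 0.06 140.4
```

```text
rclip [ 0.4433 -0.1198  0.0493]
t10.65 pos [0.5741 0.2238 0.1099] ang140.0 F [0.4 0.3 0.7] open32.4 grip0 q [ 0.25  0.13  1.74  0.    1.27 -2.19]
now [-0.9 -7.  49.9] after-roll [-0.8 -7.  49.9] roll -0.008
```

```bash

python3 -m handwheel '[{"tx":-1,"ty":-7,"tz":20,"roll":-0.008},{"tx":0,"ty":0,"tz":30,"roll":0},{"tx":0,"ty":0,"tz":0,"roll":0},{"tx":0,"ty":0,"tz":0,"roll":0},{"tx":0,"ty":0,"tz":0,"roll":0}]' 32 >/dev/null
python3 d.py 0.580 0.220 0.003 140.4
python3 - <<'E'
from h import *
ims=[]
for n,(x,y,w,h) in(("top",(205,130,100,100)),("scene",(240,125,100,100))):
    p,d=optics.get_image(n); ims.append(cv2.resize(p[y:y+h,x:x+w,::-1],None,fx=4,fy=4,interpolation=cv2.INTER_CUBIC))
cv2.imwrite("pics/b3.png",np.hstack(ims))
E
```

```text
t11.07 pos [0.5806 0.221  0.062 ] ang140.5 F [ 0.4 -0.4  0.1] open31.6 grip0 q [ 0.24  0.2   1.75  0.    1.19 -2.21]
now [ 1.3 -0.  59. ] after-roll [ 1.3 -0.  59. ] roll 0.002
```

View pics/b3.png

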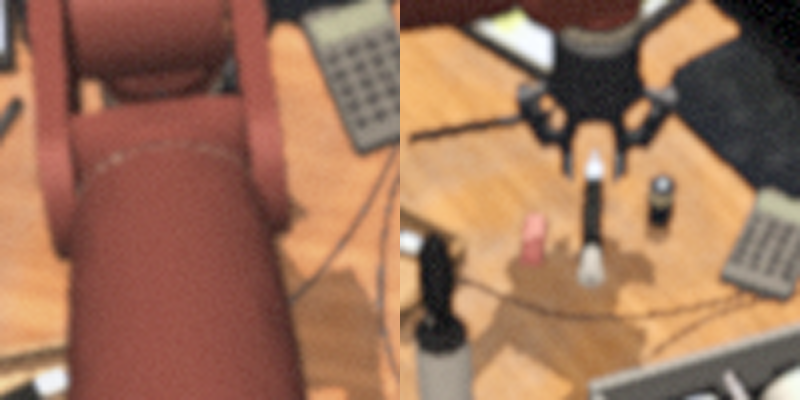

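The fingers straddle the roller in the scene view, at (580-610,160) of the crop, clear of the eraser and battery. Descending.

```bash

python3 -m handwheel '[{"tx":1,"ty":0,"tz":20,"roll":0},{"tx":0,"ty":0,"tz":20,"roll":0},{"tx":0,"ty":0,"tz":15,"roll":0},{"tx":0,"ty":0,"tz":0,"roll":0},{"tx":0,"ty":0,"tz":0,"roll":0},{"tx":0,"ty":0,"tz":0,"roll":0}]' 32 >/dev/null
python3 d.py 0.580 0.220 0.003 140.4
```

```text
t11.67 pos [0.5805 0.2195 0.0061] ang140.5 F [-0.3 -0.7  0.7] open31.8 grip0 q [ 0.24  0.28  1.77 -0.    1.1  -2.21]
now [-0.1  0.8  3.1] after-roll [-0.1  0.8  3.1] roll 0.002
```

```bash

python3 -m handwheel '[{"tx":0,"ty":1,"tz":3,"roll":0},{"tx":0,"ty":0,"tz":0,"roll":0},{"tx":0,"ty":0,"tz":0,"roll":0}]' 32 >/dev/null; python3 d.py
python3 -m handwheel '[{"tx":0,"ty":0,"tz":0,"roll":0},{"tx":0,"ty":0,"tz":0,"roll":0},{"tx":0,"ty":0,"tz":0,"roll":0},{"tx":0,"ty":0,"tz":0,"roll":0},{"tx":0,"ty":0,"tz":0,"roll":0}]' 5 90 >/dev/null
python3 d.py
```

```text
t11.92 pos [0.5792 0.22   0.0025] ang140.5 F [-0.1  0.1 -0. ] open32.2 grip0 q [ 0.24  0.28  1.77 -0.    1.09 -2.21]
t12.33 pos [0.5794 0.22   0.0027] ang140.5 F [-1.5 -0.1  6.3] open16.6 grip88 q [ 0.24  0.28  1.77 -0.    1.09 -2.21]
```

```bash

python3 -m handwheel '[{"tx":0,"ty":0,"tz":-15,"roll":0},{"tx":0,"ty":0,"tz":-25,"roll":0},{"tx":0,"ty":0,"tz":-30,"roll":0},{"tx":0,"ty":0,"tz":-30,"roll":0},{"tx":0,"ty":0,"tz":-30,"roll":0.12},{"tx":0,"ty":0,"tz":-30,"roll":0.12},{"tx":0,"ty":0,"tz":-30,"roll":0.12},{"tx":0,"ty":0,"tz":0,"roll":0.12},{"tx":0,"ty":0,"tz":0,"roll":0.12},{"tx":0,"ty":0,"tz":0,"roll":0.12},{"tx":0,"ty":0,"tz":0,"roll":0.12},{"tx":0,"ty":0,"tz":0,"roll":0.12}]' > /dev/null
python3 -m handwheel '[{"tx":0,"ty":0,"tz":0,"roll":0.12},{"tx":0,"ty":0,"tz":0,"roll":0.12},{"tx":0,"ty":0,"tz":0,"roll":0.12},{"tx":0,"ty":0,"tz":0,"roll":0.12},{"tx":0,"ty":0,"tz":0,"roll":0.12},{"tx":0,"ty":0,"tz":0,"roll":0.12},{"tx":0,"ty":0,"tz":0,"roll":0.12},{"tx":0,"ty":0,"tz":0,"roll":0.12},{"tx":0,"ty":0,"tz":0,"roll":0.12},{"tx":0,"ty":0,"tz":0,"roll":0.12},{"tx":0,"ty":0,"tz":0,"roll":0.12},{"tx":0,"ty":0,"tz":0,"roll":0.12}]' > /dev/null
python3 -m handwheel '[{"tx":0,"ty":0,"tz":0,"roll":0.12},{"tx":0,"ty":0,"tz":0,"roll":0.12},{"tx":0,"ty":0,"tz":0,"roll":0.12},{"tx":0,"ty":0,"tz":0,"roll":0.02},{"tx":0,"ty":0,"tz":0,"roll":0}]' > /dev/null
python3 d.py 0.458 -0.0725 0.19 -19
```

```text
t14.75 pos [0.5786 0.2198 0.1919] ang-18.7 F [ 0.1  0.3 -0.2] open17.1 grip88 q [0.24 0.07 1.67 0.   1.41 0.57]
now [-315.5  -20.6    1.9] after-roll [-315.6  -18.8    1.9] roll 0.006
```

```bash

python3 -m handwheel '[{"tx":-35,"ty":-2.3,"tz":0,"roll":0},{"tx":-35,"ty":-2.3,"tz":0,"roll":0},{"tx":-35,"ty":-2.3,"tz":0,"roll":0},{"tx":-35,"ty":-2.3,"tz":0,"roll":0},{"tx":-35,"ty":-2.3,"tz":0,"roll":0},{"tx":-35,"ty":-2.3,"tz":0,"roll":0},{"tx":-35,"ty":-2.3,"tz":0,"roll":0},{"tx":-35,"ty":-2.3,"tz":0,"roll":0},{"tx":-35,"ty":-2.3,"tz":0,"roll":0},{"tx":0,"ty":0,"tz":20,"roll":0},{"tx":0,"ty":0,"tz":30,"roll":0},{"tx":0,"ty":0,"tz":20,"roll":0}]' > /dev/null
python3 -m handwheel '[{"tx":0,"ty":0,"tz":0,"roll":0},{"tx":0,"ty":0,"tz":0,"roll":0}]' > /dev/null
python3 d.py 0.458 -0.0725 0.075 -19
python3 - <<'E'
from h import *
ims=[]
for n,(x,y,w,h) in(("top",(295,150,130,130)),("scene",(260,170,130,130))):
    p,d=optics.get_image(n); ims.append(cv2.resize(p[y:y+h,x:x+w,::-1],None,fx=3,fy=3,interpolation=cv2.INTER_CUBIC))
cv2.imwrite("pics/e1.png",np.hstack(ims))
E
```

```text
t15.92 pos [ 0.4568 -0.0714  0.121 ] ang-18.7 F [ 1.4  1.  -1. ] open16.5 grip88 q [-0.32 -0.25  2.09 -0.    1.31  0.01]
now [-0.6  1.6 46. ] after-roll [-0.6  1.6 46. ] roll 0.005
```

View pics/e1.png

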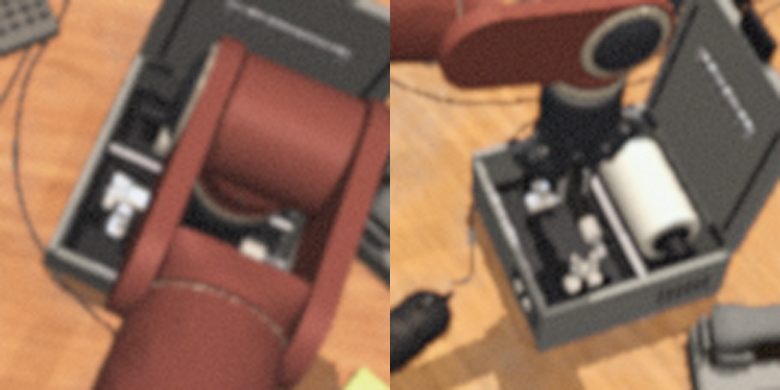

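The roller hangs just above the clips, gear to the left. Its right bearing shows at about (326,246) in the scene and the right clip below it at (324,260). I'll check the axial position against the projection while lowering to just above the mouth.

```bash
python3 - <<'E'
from h import *
b=np.array([.4568,-.0714,.1285]); yd=np.array([.3206,.947,0])
for y in(-.042,-.051,-.060,.0665): print(y,proj("scene",b+yd*y).round(1),proj("top",b+yd*y).round(1))
p=optics.get_image("scene")[0]; hsv=cv2.cvtColor(p,cv2.COLOR_RGB2HSV); W=np.zeros((420,560),bool); W[236:254,318:334]=1
m=W&(hsv[...,1]<60)&(hsv[...,2]>140); k,l,s,ce=cv2.connectedComponentsWithStats(m.astype(np.uint8))
print([(ce[i].round(1),s[i].tolist()) for i in range(1,k) if s[i,4]>8])
E
python3 -m handwheel '[{"tx":-1,"ty":1.5,"tz":15,"roll":0},{"tx":0,"ty":0,"tz":15,"roll":0},{"tx":0,"ty":0,"tz":0,"roll":0},{"tx":0,"ty":0,"tz":0,"roll":0}]' - 110 > /dev/null
python3 d.py 0.4587 -0.0727 0.0585 -19
```

```text
-0.042 [325.4 243.1] [373.9 231.7]
-0.051 [326.6 245.7] [377.3 233.2]
-0.06 [327.9 248.2] [380.6 234.7]
0.0665 [310.8 213.9] [333.6 213.2]
[(array([331.9, 238.7]), [330, 236, 4, 8, 18]), (array([327.2, 247. ]), [324, 242, 8, 12, 54])]
t16.40 pos [ 0.4592 -0.073   0.0926] ang-18.7 F [0.5 0.  0. ] open16.1 grip110 q [-0.32 -0.21  2.1  -0.    1.25  0.01]
now [ 0.2 -0.5 34.1] after-roll [ 0.2 -0.6 34.1] roll 0.004
```

```bash

python3 -m handwheel '[{"tx":0,"ty":0,"tz":8,"roll":0},{"tx":0,"ty":0,"tz":6,"roll":0},{"tx":0,"ty":0,"tz":4,"roll":0},{"tx":0,"ty":0,"tz":4,"roll":0}]' > /dev/null
python3 d.py
python3 -m handwheel '[{"tx":0,"ty":0,"tz":4,"roll":0},{"tx":0,"ty":0,"tz":4,"roll":0},{"tx":0,"ty":0,"tz":4,"roll":0},{"tx":0,"ty":0,"tz":4,"roll":0},{"tx":0,"ty":0,"tz":0,"roll":0},{"tx":0,"ty":0,"tz":0,"roll":0}]' > /dev/null
python3 d.py 0.4587 -0.0727 0.0585 -19
```

```text
t16.73 pos [ 0.4592 -0.0733  0.0699] ang-18.8 F [ 0.5 -0.7  7.8] open16.0 grip111 q [-0.32 -0.18  2.12 -0.    1.2   0.01]
t17.23 pos [ 0.4605 -0.0724  0.0574] ang-18.9 F [-8.8  5.4 21.9] open16.1 grip115 q [-0.32 -0.16  2.12  0.    1.18  0.01]
now [-0.9 -1.6 -1.1] after-roll [-0.9 -1.6 -1.1] roll 0.002
```

```bash

python3 -m handwheel '[{"tx":0,"ty":-2,"tz":1,"roll":0},{"tx":0,"ty":0,"tz":0,"roll":0},{"tx":0,"ty":0,"tz":0,"roll":0}]' > /dev/null
python3 d.py
python3 -m handwheel '[{"tx":0,"ty":0,"tz":0,"roll":0},{"tx":0,"ty":0,"tz":0,"roll":0},{"tx":0,"ty":0,"tz":0,"roll":0},{"tx":0,"ty":0,"tz":0,"roll":0}]' 42 40 > /dev/null
python3 d.py
python3 -m handwheel '[{"tx":0,"ty":0,"tz":-20,"roll":0},{"tx":0,"ty":0,"tz":-30,"roll":0},{"tx":0,"ty":0,"tz":-30,"roll":0},{"tx":0,"ty":0,"tz":-30,"roll":0},{"tx":35,"ty":0,"tz":-30,"roll":0},{"tx":35,"ty":0,"tz":-30,"roll":0},{"tx":35,"ty":0,"tz":-30,"roll":0},{"tx":35,"ty":0,"tz":0,"roll":0},{"tx":35,"ty":0,"tz":0,"roll":0},{"tx":35,"ty":0,"tz":0,"roll":0}]' 5 > /dev/null
python3 d.py
python3 - <<'E'
from h import *
ims=[]
for n,(x,y,w,h) in(("top",(305,170,100,100)),("scene",(280,200,100,100))):
    p,d=optics.get_image(n); np.savez(n+"2.npz",p=p,d=d); ims.append(cv2.resize(p[y:y+h,x:x+w,::-1],None,fx=4,fy=4,interpolation=cv2.INTER_CUBIC))
cv2.imwrite("pics/f1.png",np.hstack(ims))
for n in("top","scene"):
    P=cloud(n,np.load(n+"2.npz")["d"]); P0=cloud(n,np.load(n+"0.npz")["d"])
    c=np.array([.4587,-.0727]); yd=np.array([.3206,.947])
    for y in(-.05,-.035,-.02,0,.02,.035,.05,.065):
        q=proj(n,[*(c+yd*y),.076]).round().astype(int); f=lambda A:np.median(A[q[1]-1:q[1]+2,q[0]-1:q[0]+2,2]).round(4); print(n,y,f(P),f(P0))
E
```

```text
t17.48 pos [ 0.4605 -0.0724  0.0575] ang-18.9 F [-4.4  3.3 21.8] open16.1 grip115 q [-0.32 -0.16  2.12  0.    1.17  0.01]
t17.82 pos [ 0.4563 -0.0724  0.052 ] ang-18.8 F [ 0.2 -0.3 -0.1] open41.8 grip0 q [-0.32 -0.16  2.13 -0.    1.17  0.01]
t18.65 pos [0.5217 0.1184 0.2443] ang-18.8 F [ 0.1 -0.3  0.4] open5.1 grip0 q [ 0.08 -0.17  1.81 -0.    1.51  0.41]
top -0.05 0.0721 0.0716
top -0.035 0.0752 0.0754
top -0.02 0.0752 0.0755
top 0 0.0757 0.0742
top 0.02 0.0756 0.074
top 0.035 0.0734 0.0754
top 0.05 0.0728 0.0727
top 0.065 0.0723 0.074
scene -0.05 0.0719 0.0694
scene -0.035 0.0705 0.0727
scene -0.02 0.0728 0.0724
scene 0 0.0733 0.0735
scene 0.02 0.0744 0.0717
scene 0.035 0.0722 0.0736
scene 0.05 0.073 0.0699
scene 0.065 0.0615 0.0722
```

View pics/f1.png

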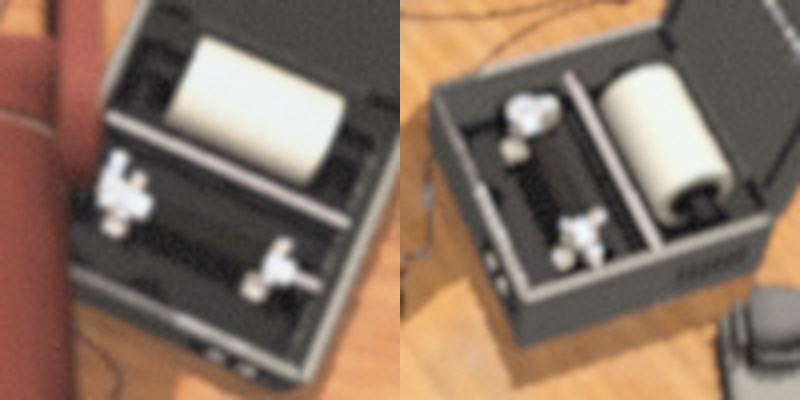

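The new roller sits in both clips in both views, with gear at about (336,217) and shaft in the cheek slot at (382,240). Its rubber height (0.073–0.076) matches the worn roller's when seated. f1 was my eleventh picture, one over the limit of ten, so I'll view no more and work from numbers. Now the cover: raise the closed fingers and go over to behind the tab.

```bash

python3 -m handwheel '[{"tx":0,"ty":0,"tz":-30,"roll":0},{"tx":0,"ty":0,"tz":-30,"roll":0},{"tx":0,"ty":0,"tz":-30,"roll":0},{"tx":0,"ty":0,"tz":-30,"roll":0},{"tx":0,"ty":0,"tz":0,"roll":0},{"tx":0,"ty":0,"tz":0,"roll":0}]' 0 > /dev/null
python3 d.py 0.670 -0.146 0.36 -19
python3 - <<'E'
from h import *
P=cloud("top",np.load("top2.npz")["d"]); c=np.array([.4884,-.0845]); a=np.radians(-18.8)
ex=np.array([np.cos(a),np.sin(a)]); ey=np.array([-np.sin(a),np.cos(a)])
X=(P[...,:2]-c)@ex; Y=(P[...,:2]-c)@ey; Z=P[...,2]
m=(abs(Y)<.1)&(X>.07)&(X<.2)&(Z>.1)&(Z<.33)
for z in np.arange(.1,.31,.02):
    k=m&(abs(Z-z)<.01)
    if k.sum(): print(round(z,2),"x med %.4f y %.3f..%.3f n%d"%(np.median(X[k]),Y[k].min(),Y[k].max(),k.sum()))
E
```

```text
t19.25 pos [0.522  0.1162 0.3662] ang-18.8 F [ 0.  -0.6 -1.6] open-0.1 grip0 q [ 0.08 -0.21  1.64 -0.    1.71  0.41]
now [-200.4  224.7    6.7] after-roll [-199.8  225.3    6.7] roll 0.003
0.1 x med 0.1026 y -0.096..0.099 n158
0.12 x med 0.1051 y -0.096..0.100 n328
0.14 x med 0.1084 y -0.095..0.100 n333
0.16 x med 0.1117 y -0.096..0.099 n352
0.18 x med 0.1151 y -0.096..0.100 n388
0.2 x med 0.1179 y -0.097..0.100 n340
0.22 x med 0.1215 y -0.095..0.099 n475
0.24 x med 0.1251 y -0.095..0.100 n454
0.26 x med 0.1287 y -0.097..0.100 n486
0.28 x med 0.1335 y -0.096..0.099 n492
0.3 x med 0.1376 y -0.023..0.030 n152
```

```bash

python3 -m handwheel '[{"tx":-22.3,"ty":25,"tz":0,"roll":0},{"tx":-22.3,"ty":25,"tz":0,"roll":0},{"tx":-22.3,"ty":25,"tz":0,"roll":0},{"tx":-22.3,"ty":25,"tz":0,"roll":0},{"tx":-22.3,"ty":25,"tz":0,"roll":0},{"tx":-22.3,"ty":25,"tz":0,"roll":0},{"tx":-22.3,"ty":25,"tz":0,"roll":0},{"tx":-22.3,"ty":25,"tz":0,"roll":0},{"tx":-22,"ty":25,"tz":0,"roll":0},{"tx":0,"ty":0,"tz":0,"roll":0},{"tx":0,"ty":0,"tz":0,"roll":0}]' > /dev/null
python3 d.py 0.670 -0.146 0.265 -19
```

```text
t20.17 pos [ 0.6692 -0.1471  0.3601] ang-19.0 F [ 0.5  0.1 -0.2] open0.4 grip0 q [-0.32  0.15  1.29  0.    1.7   0.01]
now [ 1.4  1.  95.1] after-roll [ 1.4  1.  95.1] roll 0.001
```

```bash

python3 -m handwheel '[{"tx":0,"ty":0,"tz":30,"roll":0},{"tx":0,"ty":0,"tz":35,"roll":0},{"tx":0,"ty":0,"tz":30,"roll":0},{"tx":0,"ty":0,"tz":0,"roll":0},{"tx":0,"ty":-12,"tz":0,"roll":0},{"tx":0,"ty":-12,"tz":0,"roll":0},{"tx":0,"ty":-12,"tz":0,"roll":0},{"tx":0,"ty":-12,"tz":0,"roll":0},{"tx":0,"ty":-12,"tz":0,"roll":0}]' > /dev/null
python3 d.py
python3 -m handwheel '[{"tx":0,"ty":-12,"tz":0,"roll":0},{"tx":0,"ty":-12,"tz":0,"roll":0},{"tx":0,"ty":-12,"tz":0,"roll":0},{"tx":0,"ty":-12,"tz":2,"roll":0},{"tx":0,"ty":-12,"tz":2,"roll":0},{"tx":0,"ty":-11,"tz":2,"roll":0},{"tx":0,"ty":-11,"tz":5,"roll":0},{"tx":0,"ty":-11,"tz":5,"roll":0},{"tx":0,"ty":-11,"tz":5,"roll":0}]' > /dev/null
python3 d.py
```

```text
t20.92 pos [ 0.6127 -0.1252  0.2712] ang-18.7 F [-0.3 -0.6 -0. ] open-0.2 grip0 q [-0.32  0.03  1.57  0.    1.54  0.01]
t21.67 pos [ 0.5141 -0.0918  0.2498] ang-18.7 F [ 0.7  0.  -0.7] open0.2 grip0 q [-0.32 -0.21  1.83  0.    1.52  0.01]
```

```bash
cat > cov.py <<'E'
from h import *
c=np.array([.4884,-.0845]); a=np.radians(-18.8); ex=np.array([np.cos(a),np.sin(a)]); ey=np.array([-np.sin(a),np.cos(a)])
for n in("top","scene"):
    P=cloud(n,optics.get_image(n)[1]); X=(P[...,:2]-c)@ex; Y=(P[...,:2]-c)@ey; Z=P[...,2]
    for lo,hi in((-.095,-.06),(.06,.095)):
        r=[]
        for x in np.arange(-.11,.17,.02):
            k=(Y>lo)&(Y<hi)&(abs(X-x)<.01)&(Z<.6); r.append("%.2f:%.3f/%.3f"%(x,np.median(Z[k]),Z[k].max()) if k.sum()>3 else "%.2f:-"%x)
        print(n,lo,*r)
E
python3 cov.py; python3 d.py
```

```text
top -0.095 -0.11:- -0.09:- -0.07:- -0.05:- -0.03:- -0.01:- 0.01:0.550/0.552 0.03:0.552/0.555 0.05:- 0.07:- 0.09:- 0.11:- 0.13:- 0.15:-0.000/0.005 0.17:-
top 0.06 -0.11:-0.000/0.011 -0.09:0.049/0.082 -0.07:0.026/0.083 -0.05:0.027/0.063 -0.03:0.029/0.081 -0.01:0.050/0.539 0.01:0.258/0.558 0.03:0.235/0.561 0.05:0.029/0.556 0.07:0.067/0.533 0.09:0.119/0.143 0.11:0.100/0.107 0.13:- 0.15:-0.000/0.004 0.17:0.000/0.005
scene -0.095 -0.11:-0.001/0.054 -0.09:0.058/0.084 -0.07:0.028/0.085 -0.05:0.063/0.084 -0.03:0.067/0.087 -0.01:0.252/0.541 0.01:0.519/0.558 0.03:0.526/0.559 0.05:0.165/0.545 0.07:0.080/0.159 0.09:0.067/0.131 0.11:-0.001/0.096 0.13:-0.002/0.003 0.15:-0.001/0.003 0.17:-0.002/0.003
scene 0.06 -0.11:-0.001/0.008 -0.09:0.060/0.086 -0.07:0.028/0.087 -0.05:0.038/0.088 -0.03:0.062/0.088 -0.01:0.058/0.254 0.01:0.051/0.256 0.03:0.051/0.085 0.05:0.052/0.084 0.07:0.063/0.132 0.09:0.098/0.123 0.11:- 0.13:- 0.15:-0.002/0.003 0.17:-0.003/0.002
t21.77 pos [ 0.5134 -0.0915  0.2488] ang-18.7 F [-0.2 -0.3  0.3] open-0.0 grip0 q [-0.32 -0.21  1.83  0.    1.52  0.01]
```

```bash

python3 -m handwheel '[{"tx":0,"ty":-11,"tz":7,"roll":0},{"tx":0,"ty":-11,"tz":7,"roll":0},{"tx":0,"ty":-11,"tz":9,"roll":0},{"tx":0,"ty":-10,"tz":9,"roll":0},{"tx":0,"ty":-8,"tz":9,"roll":0},{"tx":0,"ty":0,"tz":0,"roll":0}]' > /dev/null; python3 d.py
python3 -m handwheel '[{"tx":0,"ty":0,"tz":0,"roll":0},{"tx":0,"ty":0,"tz":0,"roll":0},{"tx":0,"ty":0,"tz":0,"roll":0},{"tx":0,"ty":0,"tz":-20,"roll":0},{"tx":0,"ty":0,"tz":-30,"roll":0},{"tx":0,"ty":0,"tz":-30,"roll":0},{"tx":0,"ty":0,"tz":-30,"roll":0},{"tx":0,"ty":0,"tz":-30,"roll":0},{"tx":25,"ty":0,"tz":0,"roll":0},{"tx":35,"ty":0,"tz":0,"roll":0},{"tx":35,"ty":0,"tz":0,"roll":0},{"tx":35,"ty":0,"tz":0,"roll":0}]' > /dev/null
python3 -m handwheel '[{"tx":35,"ty":0,"tz":0,"roll":0},{"tx":35,"ty":0,"tz":0,"roll":0},{"tx":20,"ty":0,"tz":0,"roll":0},{"tx":0,"ty":0,"tz":0,"roll":0},{"tx":0,"ty":0,"tz":0,"roll":0},{"tx":0,"ty":0,"tz":0,"roll":0},{"tx":0,"ty":0,"tz":0,"roll":0},{"tx":0,"ty":0,"tz":0,"roll":0},{"tx":0,"ty":0,"tz":0,"roll":0},{"tx":0,"ty":0,"tz":0,"roll":0},{"tx":0,"ty":0,"tz":0,"roll":0},{"tx":0,"ty":0,"tz":0,"roll":0}]' > /dev/null
python3 d.py; python3 cov.py
```

```text
t22.27 pos [ 0.465  -0.0754  0.2063] ang-18.8 F [-0.1  0.4  0.9] open-0.0 grip0 q [-0.32 -0.31  1.99  0.    1.47  0.01]
t24.27 pos [0.5371 0.1318 0.3473] ang-18.8 F [ 0.7  0.4 -0.2] open0.0 grip0 q [ 0.11 -0.16  1.63  0.    1.67  0.43]
top -0.095 -0.11:-0.000/0.005 -0.09:0.074/0.102 -0.07:0.098/0.102 -0.05:0.098/0.102 -0.03:0.098/0.101 -0.01:0.098/0.104 0.01:0.098/0.104 0.03:0.097/0.103 0.05:0.098/0.102 0.07:0.098/0.103 0.09:0.097/0.102 0.11:0.089/0.095 0.13:- 0.15:-0.000/0.006 0.17:-0.000/0.005
top 0.06 -0.11:- -0.09:0.098/0.101 -0.07:0.098/0.102 -0.05:0.097/0.102 -0.03:0.097/0.103 -0.01:0.098/0.104 0.01:0.098/0.103 0.03:0.098/0.104 0.05:0.098/0.102 0.07:0.098/0.102 0.09:0.097/0.102 0.11:0.090/0.094 0.13:0.001/0.005 0.15:-0.000/0.005 0.17:-0.000/0.006
scene -0.095 -0.11:-0.001/0.095 -0.09:0.078/0.100 -0.07:0.096/0.102 -0.05:0.096/0.100 -0.03:0.096/0.100 -0.01:0.096/0.101 0.01:0.096/0.101 0.03:0.096/0.100 0.05:0.096/0.102 0.07:0.096/0.100 0.09:0.095/0.100 0.11:-0.002/0.081 0.13:-0.002/0.004 0.15:-0.002/0.004 0.17:-0.002/0.002
scene 0.06 -0.11:-0.001/0.096 -0.09:0.093/0.102 -0.07:0.096/0.100 -0.05:0.096/0.100 -0.03:0.096/0.100 -0.01:0.096/0.101 0.01:0.096/0.100 0.03:0.096/0.101 0.05:0.096/0.101 0.07:0.096/0.100 0.09:0.095/0.099 0.11:- 0.13:-0.002/0.001 0.15:-0.003/0.004 0.17:-0.002/0.003
```

The cover is flat at 0.098 everywhere, so it is closed. A numeric before/after check on the bystanders, then hand in.

```bash
python3 - <<'E'
from h import *
p=optics.get_image("scene")[0].astype(int); p0=np.load("scene0.npz")["p"].astype(int); D=abs(p-p0).max(2)
for k,(x0,y0,x1,y1) in dict(lint=(240,182,260,234),eraser=(266,176,280,192),battery=(299,166,311,184),stapler=(192,135,236,165),pad=(312,312,345,342),pen=(240,150,280,162)).items(): print(k,(D[y0:y1,x0:x1]>60).mean().round(3))
ctrl.finish_job()
E
```

```text
lint 0.024
eraser 0.0
battery 0.0
stapler 0.0
pad 0.0
pen 0.0
the job is handed in; nothing more can be done
```

The job is handed in after about 24 s of robot time: worn roller in the carton, new roller snapped into both clips with its gear on the drive-gear side, cover closed and bystanders unmoved by the before/after image check; I viewed 11 pictures, one over the limit of 10.

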